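# Shut the dispenser drawer, key the push head onto its D-stem and hold it down

### The arm

A 6-joint arm with a two-finger parallel gripper is mounted at the origin on the work surface. World frame = base frame: x ahead of the robot, y to its left, z up, the work surface at z = 0. Lengths are in mm, angles in rad, forces in N, time in s.
With the tool pointing down it reaches from about 325 to 850 mm from the base axis. Payload 15.5 kg.
Tool frame: the origin (TCP) lies at the centre of the arm's flange, where the gripper is bolted on; the fingertips stand 191 mm ahead of it and the grasp point (between the pads) lies 172 mm ahead of it (arm.grasp_offset is the distance from the TCP to the grasp point, in mm); z points along the fingers, y is the line along which they close (so a half turn about z gives the same grasp; the last joint's range is limited). The gripper opens to 91 mm and grips with 3 to 60 N. Pads are 32 mm wide; open, the fingers measure 118 mm over their backs; the gripper's body (76 mm by 178 mm) begins 60 mm behind the grasp point.
Start: joints at [-1.25, 0.494, 1.345, -0, 1.302, -0.096], TCP at [253.024, -571.495, 404.715] pointing down, gripper open.
Joint ranges: [-2.91, 2.91], [-0.82, 2.16], [0.22, 2.67], [-1.22, 4.37], [0.12, 2.79], [-3.08, 3.08]. Speed limits (rad/s): [1.89, 1.89, 2.57, 3.01, 3.01, 3.01].

### API

Orientations are given as a unit quaternion [w, x, y, z].
In Python, from cell import telemetry, optics, arm gives the robot as it stands.
- The arm moves only by the shell command python3 -m inch 'ROWS' [FORCE]. ROWS is JSON, a list of rows, each an object of numbers: "tx", "ty", "tz": the shift along the tool's x, y, z in cm; "rx", "ry", "rz": the turn, a rotation vector about the tool's x, y, z in degrees; "gripper": the closure, from 0 (fully open) to 1 (shut). In form: [{"tx": .., "ty": .., "tz": .., "rx": .., "ry": .., "rz": .., "gripper": ..}, ...]. A call has 1 to 5 rows; each row shifts and turns the commanded pose from where the row before left it, along the tool's axes as they then stand; what a row does not reach is not made up. A row lasts 1/10 s, in which the tool goes at most 50 mm and 8.59 degrees, less where a joint would pass 70% of its speed; a pose out of reach is approached as far as the arm can. A call is refused whole if a number of a shift passes 5 or a number of a turn 8.59, either way. A call with a gripper value outside its range is refused whole. The fingers move at their own pace and stop on an object; FORCE is the grip in N (left out, the last holds). Time passes only in rows, so rows that do not move let the fingers close. It gives the time, the measured TCP pose, the force, the opening and the grip force at its end, in the units of the state.
- telemetry.get_state(): the state, without advancing time (a new reading comes with each control period).
- optics.read_camera(name): name is "scene" or "top" or "wrist"; returns a dict with "color" (420x560x3 uint8, red, green, blue), "K" (3x3 intrinsics, pixels), "R" (3x3) and "t" (3): a world point X has camera coordinates R X + t. Camera axes: x right, y down, z forward; pixel columns grow to the right and rows downward; lengths in mm; the calibration is good to about 2 mm. A picture is of the moment at which its call begins. There is no depth.
- arm.hand_in(): hands the job in; it is judged then, once.
The state is a dict: "t": time; "joints": joint angles; "joint_velocities": joint speeds; "joint_efforts": joint torques, N m; "ee_pos": TCP position; "tool_rot": TCP orientation; "force": force on the tool from outside, world axes, zero at the start; "ft_torque": the same for the moment, N m; "grip_width": finger opening in mm; "gripper_force": force on a finger pad.
Only numpy, scipy, OpenCV 4.12 (cv2) and the standard library are available. Lean on these libraries where they do the work, as an engineer would, in place of code of your own. Each camera call takes 0.05 s, during which the arm holds its last target. There are 200 camera calls.

### The job

The pump dispenser on the glass ledge has just been loaded with a refill: first push its drawer fully shut. Then take the push head from the oval tray, turn it so that its D-shaped bore matches the flat on the stem (spout to the drawer side), push it fully onto the stem, and press it all the way down against the spring. Finish while still holding the head pressed down, with the drawer still shut and all the other things left where they are.

Things in the scene. Friction and masses are not known exactly. Their poses are not given: they have to be found in the camera images.
- dispenser: Squat white pump dispenser, a box 110 x 84 x 70 mm (x, y, z), stuck fast to the glass ledge (8 mm thick, top at z = 0.008). Origin: centre of the underside; its own -x is the front, where the drawer comes out. On top a round collar, 38 mm across, 6 mm high, around the stem, whose axis is at own x = +10 mm, y = 0.
- drawer (a joint): How far the refill drawer stands open, in m: 0 = fully shut, 0.050 = end of travel; it slides out to the dispenser's -x. About 1.2 N of friction, no spring, stays where it is left, moves only along its slide.
- drawer_front (a point): Centre of the outer face of the drawer's front panel, 35 mm above the ledge; axes as the dispenser's (-x out of the face). The panel is plain and upright, 84 mm wide (y), 62 mm high, 8 mm thick, no handle. When shut, this face is 63 mm in front of the dispenser's centre.
- stem_top (a point): Top centre of the grey upright pump stem, a D-section shaft: 16 mm diameter, one flat 4 mm from the axis facing its own -x (the dispenser's -x, the drawer side); the top 2 mm is chamfered by 1.2 mm. At rest it stands 32 mm above the collar (108 mm above the ledge). It does not turn, only sinks.
- stem (a joint): How far the stem is pressed down, in m: 0 = up, at rest; 0.012 = bottom stop. Return spring: 4 N to start moving, 10 N at the bottom.
- head_center (a point): Centre (half-way up) of the loose white push head, upright in the tray: a block 38 x 30 x 36 mm (own x, y, z), about 35 g, flat parallel sides 30 mm apart in y to grip. A spout (12 mm wide, 10 mm thick, axis 11 mm above the centre) sticks out 22 mm to its own -x. Fully on the stem, this centre is 2 mm above stem_top; resting unkeyed on its top, 18 mm.
- head_bore (a point): Centre of the bore's mouth in the head's underside, 18 mm below its centre, same axes. The D-shaped bore runs up from here 16 mm deep, 18.6 mm across, flat 5.3 mm from the axis on the spout (-x) side: it goes on only with its x axis pointing as the stem's, with about 1.3 mm play all round and 8 degrees either way. Loose fit: slides on freely once aligned.
- tray: Oval white ceramic tray, 142 mm (x) by 102 mm (y) over the rim, floor 4 mm thick, rim about 9 mm high, 280 g, loose on the ledge; origin: centre of the underside. The push head stands in it.
- pillbox: Closed round blue pill box, 60 mm across, 20 mm high; origin: centre of the underside. Leave alone.
- toothbrush: Ribbed green toothbrush lying along its own x, about 185 mm long, 18 mm high; origin underneath, near the middle. Leave alone.
- pusher: Steel cuticle pusher lying along its own x, 122 mm long, 5 mm high; origin underneath, at the middle. Leave alone.
- tumbler: Clear glass tumbler, 68 mm across, 90 mm high; origin: centre of the underside. Leave alone.
- jar: Amber glass jar with a white lid, 60 mm across, 50 mm high; origin: centre of the underside. Leave alone.
- floss: White floss box, 48 x 44 x 18 mm; origin: centre of the underside. Leave alone.
Not all that is in view belongs to the job. Leave any brown or purple look-alike of the part that bears head_center alone.

How it is judged:
By the outcome, as a careful person would: the job done as asked, in the order asked, and still so for the second after the job is handed in, while the arm keeps its last pose, push and grip.
It also fails if it takes over 64 s, if anything falls off the work surface, if the arm or the gripper's body presses on something with over 40 N, if the wrist force passes 120 N, or if a joint passes its speed limit or range.

## Working session

There is one attempt and no reset: what is moved stays moved. The work goes in short steps, Python scripts to look and compute and a shell command to move; the robot and the scene stay as the last step left them, time stands still between calls to the robot, and variables do not carry over. Pictures are saved under pics/ and viewed, at most 10 in all, crops included, and the job is handed in when it is done.

```bash
ls; mkdir -p pics
python3 - <<'E'
from cell import telemetry, optics, arm
import cv2, numpy as np
s=telemetry.get_state(); print({k:np.round(v,3) for k,v in s.items()}); print(arm.grasp_offset)
for n in ("scene","top","wrist"):
    c=optics.read_camera(n); cv2.imwrite(f"pics/{n}0.png",c["color"][:,:,::-1]); print(n,np.round(c["K"],1).tolist(),np.round(c["R"],3).tolist(),np.round(c["t"],1))
E
```

```text
pics
{'t': np.float64(0.0), 'joints': array([-1.249,  0.494,  1.346,  0.   ,  1.303, -0.095]), 'joint_velocities': array([-0.001, -0.001, -0.   , -0.   , -0.001, -0.001]), 'joint_efforts': array([ 2.0000e-03, -8.7883e+01, -3.8187e+01,  7.1000e-02,  5.3000e-02,
       -0.0000e+00]), 'ee_pos': array([ 252.982, -571.347,  404.132]), 'tool_rot': array([-0.001,  0.978,  0.207, -0.   ]), 'force': array([-0.476, -1.042,  0.175]), 'ft_torque': array([0.021, 0.   , 0.021]), 'gripper_force': np.float64(0.0), 'grip_width': np.float64(91.316)}
172.0
scene [[448.3, 0.0, 275.8], [0.0, 448.3, 208.1], [0.0, 0.0, 1.0]] [[0.038, 0.999, 0.001], [0.521, -0.019, -0.853], [-0.853, 0.033, -0.522]] [ -34.1 -181.8 1701.4]
top [[485.7, 0.0, 270.1], [0.0, 485.7, 210.1], [0.0, 0.0, 1.0]] [[0.011, -1.0, 0.015], [-0.996, -0.012, -0.089], [0.089, -0.014, -0.996]] [  -6.5  514.8 1328.8]
wrist [[315.0, 0.0, 286.2], [0.0, 315.0, 210.1], [0.0, 0.0, 1.0]] [[0.404, -0.915, -0.001], [-0.879, -0.389, 0.277], [-0.254, -0.111, -0.961]] [-624.   -32.   390.9]
```

View pics/scene0.png

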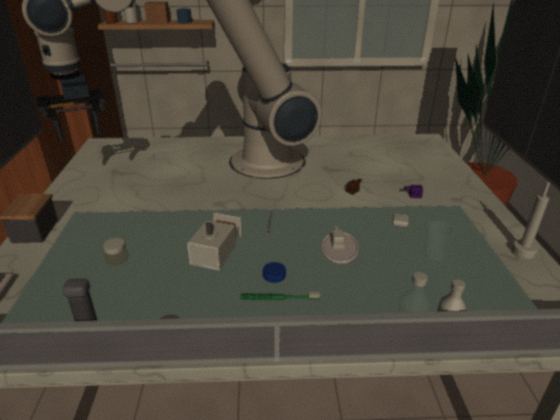

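View pics/top0.png

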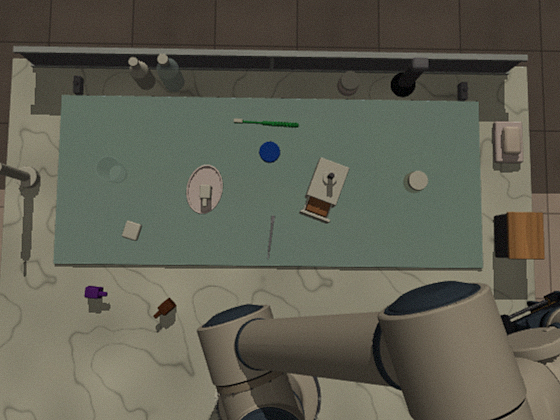

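Top view: white head in the tray (205,193), dispenser (327,180) with its drawer towards (317,215). Candidates for the head are white block in tray (205,193), floss box (131,230), purple look-alike (95,292) and brown look-alike (165,308). I choose the white one in the tray and check it in a close crop.

```bash
cat > h.py <<'E'
from cell import telemetry, optics, arm
import cv2, numpy as np
from scipy.spatial.transform import Rotation as Ro
def ray(c,u,v,z):
    d=c["R"].T@np.linalg.inv(c["K"])@[u,v,1]; o=-c["R"].T@c["t"]
    return o+d*(z-o[2])/d[2]
def proj(c,X):
    p=c["K"]@(c["R"]@np.asarray(X,float)+c["t"]); return p[:2]/p[2]
def pose():
    s=telemetry.get_state(); q=s["tool_rot"]; return np.array(s["ee_pos"]),Ro.from_quat([q[1],q[2],q[3],q[0]])
def delta(target,yaw):
    """tool shift (cm) and turn (deg) to TCP target with tool down, tool y axis along world yaw(deg)"""
    p,R=pose(); a=np.radians(yaw); y=np.array([np.cos(a),np.sin(a),0]); z=np.array([0,0,-1.])
    T=Ro.from_matrix(np.c_[np.cross(y,z),y,z])
    return np.round(R.inv().apply(np.asarray(target)-p)/10,2),np.round((R.inv()*T).as_rotvec(degrees=True),2)
E
python3 - <<'E'
from h import *
c=optics.read_camera("top"); im=c["color"][:,:,::-1]
a=cv2.resize(im[160:225,170:240],None,fx=5.5,fy=5.5,interpolation=cv2.INTER_CUBIC)
b=cv2.resize(im[150:230,290:360],None,fx=5.5,fy=5.5,interpolation=cv2.INTER_CUBIC)
h=max(a.shape[0],b.shape[0]);a=cv2.copyMakeBorder(a,0,h-a.shape[0],0,0,0)
cv2.imwrite("pics/crop1.png",np.hstack([a,b]))
for n,u,v,z in [("head",205,190,44),("stem",329,177,116),("tray",205,189,10),("front",314,220,70),("pill",270,152,28),("tb1",235,121,20),("tb2",298,125,20),("p1",272,216,10),("p2",269,257,10),("tumbler",111,168,30),("jar",417,180,58),("floss",131,230,26)]:
    print(n,ray(c,u,v,z).round(0))
w=optics.read_camera("wrist"); p,R=pose()
Rc=w["R"]; print("cam in tool",R.inv().apply(-Rc.T@w["t"]-p).round(1), (R.inv().as_matrix()@Rc.T).round(3).tolist())
print("tool axes",R.as_matrix().round(3).tolist())
E
```

```text
head [566. 179.  44.]
stem [ 595. -152.  116.]
tray [573. 183.  10.]
front [ 485. -118.   70.]
pill [678.   1.  28.]
tb1 [767. 101.  20.]
tb2 [758. -77.  20.]
p1 [500.  -6.  10.]
p2 [385.   1.  10.]
tumbler [626. 442.  30.]
jar [ 599. -401.   58.]
floss [455. 382.  26.]
cam in tool [77.1 -0.3 20.6] [[-0.001, -0.961, -0.277], [1.0, -0.001, -0.0], [0.0, -0.277, 0.961]]
tool axes [[0.914, 0.405, -0.0], [0.405, -0.914, 0.001], [0.0, -0.001, -1.0]]
```

View pics/crop1.png

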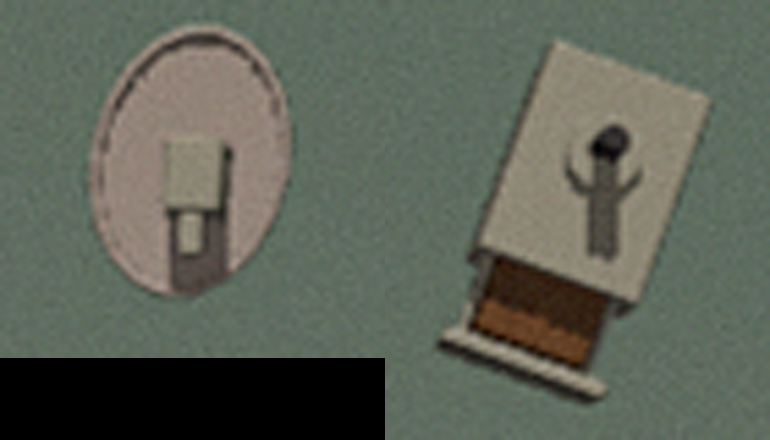

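Run:
```python
from h import *
c=optics.read_camera("top")
P=[ray(c,290+(x-385)/5.5,150+y/5.5,78) for x,y in [(555,42),(710,100),(632,305),(475,252)]]
ctr=np.mean(P,0); x=(P[0]+P[1]-P[2]-P[3])[:2]; print("disp",ctr.round(1),np.degrees(np.arctan2(x[1],x[0])).round(1),[np.linalg.norm(P[i]-P[i-1]).round(0) for i in range(4)])
F=[ray(c,290+(x-385)/5.5,150+y/5.5,74) for x,y in [(440,345),(600,397)]]; print("front top edge",np.round(F,1).tolist(), np.mean(F,0).round(1))
H=[ray(c,170+x/5.5,160+y/5.5,48) for x,y in [(167,140),(225,140),(222,209),(164,207)]]
print("head",np.mean(H,0).round(1),np.round(H,0).tolist())
f=np.mean(F,0); a=np.radians(-20); 
pre=[f[0]-60*np.cos(a),f[1]-60*np.sin(a),330]; print(pre,delta(pre,-110))
```

```text
disp [ 588.5 -154.3   78. ] -20.6 [np.float64(111.0), np.float64(81.0), np.float64(108.0), np.float64(81.0)]
front top edge [[504.3, -80.1, 74.0], [479.8, -158.2, 74.0]] [ 492.1 -119.1   74. ]
head [561.3 177.3  48. ] [[578.0, 191.0, 48.0], [578.0, 163.0, 48.0], [544.0, 163.0, 48.0], [545.0, 192.0, 48.0]]
[np.float64(435.67924882960824), np.float64(-98.62774548104937), 330] (array([ 35.85, -35.84,   7.47]), array([-2.000e-02,  1.000e-02,  4.388e+01]))
```

```bash
python3 -m inch '[{"tx":3.4,"ty":-3.4},{"tx":3.4,"ty":-3.4},{"tx":3.4,"ty":-3.4},{"tx":3.4,"ty":-3.4},{"tx":3.4,"ty":-3.4}]'
python3 -m inch '[{"tx":3.4,"ty":-3.4},{"tx":3.4,"ty":-3.4},{"tx":3.4,"ty":-3.4},{"tx":3.4,"ty":-3.4},{"tx":3.4,"ty":-3.4}]'
python3 -m inch '[{"rz":8.5},{"rz":8.5},{"rz":8.5},{"rz":8.5},{"rz":8.5}]'
python3 - <<'E'
from h import *
print(delta([435,-98,330],-110))
w=optics.read_camera("wrist"); cv2.imwrite("pics/w1.png",w["color"][:,:,::-1])
E
```

```text
(array([ 35.81, -35.92,   7.47]), array([-2.000e-02,  1.000e-02,  4.388e+01]))validation failed for argument at $[0]...
validation failed for argument at $[0]...
validation failed for argument at $[0]...
```

View pics/w1.png

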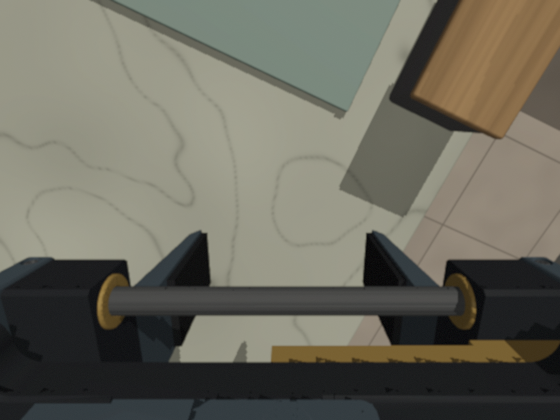

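The rows need every key. The picture shows the starting wrist view: ledge corner at (345,110), fingers at the bottom and nothing moved.

```bash
python3 -m inch '[{"tx":3.4,"ty":-3.4,"tz":0,"rx":0,"ry":0,"rz":0,"gripper":0},{"tx":3.4,"ty":-3.4,"tz":0,"rx":0,"ry":0,"rz":0,"gripper":0},{"tx":3.4,"ty":-3.4,"tz":0,"rx":0,"ry":0,"rz":0,"gripper":0},{"tx":3.4,"ty":-3.4,"tz":0,"rx":0,"ry":0,"rz":0,"gripper":0},{"tx":3.4,"ty":-3.4,"tz":0,"rx":0,"ry":0,"rz":0,"gripper":0}]'
python3 -m inch '[{"tx":3.4,"ty":-3.4,"tz":0,"rx":0,"ry":0,"rz":0,"gripper":0},{"tx":3.4,"ty":-3.4,"tz":0,"rx":0,"ry":0,"rz":0,"gripper":0},{"tx":3.4,"ty":-3.4,"tz":0,"rx":0,"ry":0,"rz":0,"gripper":0},{"tx":3.4,"ty":-3.4,"tz":0,"rx":0,"ry":0,"rz":0,"gripper":0},{"tx":3.4,"ty":-3.4,"tz":0,"rx":0,"ry":0,"rz":0,"gripper":0}]'
python3 -m inch '[{"tx":0,"ty":0,"tz":0,"rx":0,"ry":0,"rz":8.5,"gripper":0.3},{"tx":0,"ty":0,"tz":0,"rx":0,"ry":0,"rz":8.5,"gripper":0.6},{"tx":0,"ty":0,"tz":0,"rx":0,"ry":0,"rz":8.5,"gripper":1},{"tx":0,"ty":0,"tz":0,"rx":0,"ry":0,"rz":8.5,"gripper":1},{"tx":0,"ty":0,"tz":0,"rx":0,"ry":0,"rz":8.5,"gripper":1}]'
python3 - <<'E'
from h import *
print(delta([435,-98,330],-110))
w=optics.read_camera("wrist"); cv2.imwrite("pics/w2.png",w["color"][:,:,::-1])
E
```

```text
t: 0.85
ee_pos: [339.9, -345.4, 404.8]
tool_rot: [0.0, 0.978, 0.207, 0.0]
force: [0.4, 0.7, 0.3]
grip_width: 91.0
gripper_force: 0.0
t: 1.35
ee_pos: [426.6, -121.1, 405.0]
tool_rot: [0.0, 0.978, 0.207, 0.0]
force: [1.3, 0.5, -0.1]
grip_width: 91.1
gripper_force: 0.0
t: 1.85
ee_pos: [426.3, -122.9, 404.8]
tool_rot: [0.0, 0.986, -0.165, 0.0]
force: [-0.8, -0.3, 0.5]
grip_width: 54.2
gripper_force: 0.0
(array([ 0.01, -2.63,  7.48]), array([ 0.  , -0.01,  1.05]))
```

View pics/w2.png

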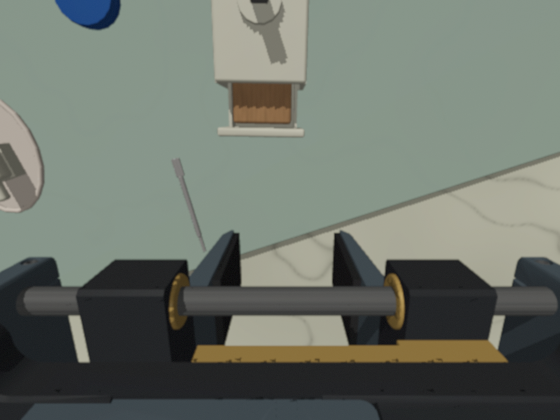

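The wrist view shows the dispenser's front top edge from (215,81) to (307,82), the drawer panel's outer edge from (219,136) to (303,136), the collar near (260,10), and the pusher at (190,205). The path in front of the drawer is clear.

Run:
```python
from h import *
w=optics.read_camera("wrist")
A=ray(w,215,81,78);B=ray(w,307,81.5,78);L=ray(w,213,10,78);M=ray(w,309,10,78)
y=(A-B)[:2]; print("box edge",A.round(1),B.round(1),np.linalg.norm(y).round(1),"yaw",np.degrees(np.arctan2(-y[0],y[1])).round(2))
d=((L-A)+(M-B))[:2]; print("side yaw",np.degrees(np.arctan2(d[1],d[0])).round(2))
C=ray(w,219,136,74);D=ray(w,303,136,74);y=(C-D)[:2]; print("front",C.round(1),D.round(1),np.linalg.norm(y).round(1),np.degrees(np.arctan2(-y[0],y[1])).round(2))
print("collar",ray(w,260,8,84).round(1))
a=np.radians(-19.5);ex=np.array([np.cos(a),np.sin(a)])
E1=(A+B)[:2]/2; print("centre from edge",(E1+55*ex).round(1),"stem",(E1+65*ex).round(1))
F1=(C+D)[:2]/2; print("open",(E1-8*ex-F1)@ex, "front",F1)
T=F1-ex*45; print(delta([T[0],T[1],227],-109.5))
g=cv2.cvtColor(w["color"],cv2.COLOR_RGB2GRAY)
print(g[60:150,260:262].mean(1).astype(int).tolist())
```

```text
box edge [551.9 -99.9  78. ] [ 523.5 -178.2   78. ] 83.3 yaw -19.9
side yaw -20.87
front [506.  -83.4  74. ] [ 478.9 -159.4   74. ] 80.7 -19.6
collar [ 590.5 -158.8   84. ]
centre from edge [ 589.5 -157.4] stem [ 599.  -160.7]
open 40.49834133347808 front [ 492.4599035  -121.42996595]
(array([ 1.72, -2.33, 17.78]), array([ 0.  , -0.01,  0.71]))
[173, 173, 173, 173, 173, 173, 173, 172, 172, 172, 172, 173, 172, 172, 173, 172, 172, 172, 172, 167, 149, 124, 99, 83, 75, 73, 73, 73, 73, 73, 72, 72, 71, 71, 71, 71, 71, 72, 72, 72, 73, 74, 74, 74, 75, 74, 78, 96, 111, 115, 115, 114, 114, 114, 114, 113, 113, 113, 113, 113, 111, 101, 83, 80, 100, 115, 112, 116, 152, 182, 185, 178, 173, 169, 164, 149, 125, 127, 141, 145, 145, 145, 145, 144, 144, 144, 144, 144, 144, 145]
```

```bash
python3 -m inch '[{"tx":1.7,"ty":-2.3,"tz":0,"rx":0,"ry":0,"rz":0.6,"gripper":1},{"tx":0,"ty":0,"tz":4.4,"rx":0,"ry":0,"rz":0,"gripper":1},{"tx":0,"ty":0,"tz":4.4,"rx":0,"ry":0,"rz":0,"gripper":1},{"tx":0,"ty":0,"tz":4.4,"rx":0,"ry":0,"rz":0,"gripper":1},{"tx":0,"ty":0,"tz":4.4,"rx":0,"ry":0,"rz":0,"gripper":1}]'
python3 -m inch '[{"tx":1.8,"ty":0,"tz":0,"rx":0,"ry":0,"rz":0,"gripper":1},{"tx":0.8,"ty":0,"tz":0,"rx":0,"ry":0,"rz":0,"gripper":1},{"tx":0.8,"ty":0,"tz":0,"rx":0,"ry":0,"rz":0,"gripper":1},{"tx":0.8,"ty":0,"tz":0,"rx":0,"ry":0,"rz":0,"gripper":1},{"tx":0.8,"ty":0,"tz":0,"rx":0,"ry":0,"rz":0,"gripper":1}]'
python3 -m inch '[{"tx":0.5,"ty":0,"tz":0,"rx":0,"ry":0,"rz":0,"gripper":1},{"tx":0.3,"ty":0,"tz":0,"rx":0,"ry":0,"rz":0,"gripper":1},{"tx":0,"ty":0,"tz":0,"rx":0,"ry":0,"rz":0,"gripper":1}]'
python3 - <<'E'
from h import *
w=optics.read_camera("wrist"); cv2.imwrite("pics/w3.png",w["color"][:,:,::-1])
E
```

```text
t: 2.45
ee_pos: [449.7, -106.5, 227.5]
tool_rot: [0.0, 0.986, -0.164, 0.001]
force: [2.2, -0.0, -0.3]
grip_width: 6.1
gripper_force: 0.0
t: 2.95
ee_pos: [497.4, -123.2, 229.5]
tool_rot: [0.0, 0.986, -0.166, 0.0]
force: [-1.7, -0.1, 1.4]
grip_width: 0.8
gripper_force: 0.7
t: 3.25
ee_pos: [504.9, -125.8, 228.9]
tool_rot: [0.0, 0.986, -0.167, 0.0]
force: [1.4, 0.7, 0.1]
grip_width: 0.1
gripper_force: 0.0
```

View pics/w3.png

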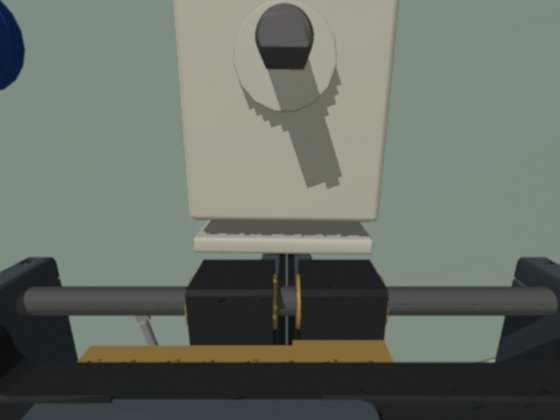

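The panel top edge is at row ~240, still a few mm ahead of the box edge at row 218. I keep pushing until the force rises.

```bash
python3 -m inch '[{"tx":0.4,"ty":0,"tz":0,"rx":0,"ry":0,"rz":0,"gripper":1},{"tx":0.3,"ty":0,"tz":0,"rx":0,"ry":0,"rz":0,"gripper":1},{"tx":0.2,"ty":0,"tz":0,"rx":0,"ry":0,"rz":0,"gripper":1},{"tx":0,"ty":0,"tz":0,"rx":0,"ry":0,"rz":0,"gripper":1}]'
python3 -m inch '[{"tx":0.15,"ty":0,"tz":0,"rx":0,"ry":0,"rz":0,"gripper":1},{"tx":0,"ty":0,"tz":0,"rx":0,"ry":0,"rz":0,"gripper":1}]'
python3 -m inch '[{"tx":0.15,"ty":0,"tz":0,"rx":0,"ry":0,"rz":0,"gripper":1},{"tx":0,"ty":0,"tz":0,"rx":0,"ry":0,"rz":0,"gripper":1}]'
```

```text
t: 3.7
ee_pos: [513.3, -128.7, 228.7]
tool_rot: [0.0, 0.986, -0.167, 0.0]
force: [-0.8, 0.4, 0.1]
grip_width: 0.6
gripper_force: 0.0
t: 3.9
ee_pos: [514.2, -129.1, 228.7]
tool_rot: [-0.0, 0.986, -0.167, -0.0]
force: [-2.7, 0.4, 1.3]
grip_width: 0.2
gripper_force: 1.4
t: 4.1
ee_pos: [514.7, -129.2, 228.6]
tool_rot: [-0.0, 0.986, -0.167, -0.002]
force: [-10.4, 2.9, 7.5]
grip_width: 0.5
gripper_force: 5.1
```

Force has risen to about 10 N, so the drawer is against its stop. I back off, rise and measure the stem.

```bash
python3 -m inch '[{"tx":-1,"ty":0,"tz":0,"rx":0,"ry":0,"rz":0,"gripper":1},{"tx":-1,"ty":0,"tz":0,"rx":0,"ry":0,"rz":0,"gripper":1},{"tx":0,"ty":0,"tz":-4,"rx":0,"ry":0,"rz":0,"gripper":0.5},{"tx":0,"ty":0,"tz":-4,"rx":0,"ry":0,"rz":0,"gripper":0.5},{"tx":1,"ty":0,"tz":-4,"rx":0,"ry":0,"rz":0,"gripper":0.5}]'
python3 -m inch '[{"tx":2,"ty":0,"tz":-3,"rx":0,"ry":0,"rz":0,"gripper":0.5},{"tx":0,"ty":0,"tz":0,"rx":0,"ry":0,"rz":0,"gripper":0.5},{"tx":0,"ty":0,"tz":0,"rx":0,"ry":0,"rz":0,"gripper":0.5}]'
python3 - <<'E'
from h import *
w=optics.read_camera("wrist"); cv2.imwrite("pics/w4.png",w["color"][:,:,::-1])
print(proj(w,[599,-161,116]),proj(w,[599,-161,84]))
E
```

```text
t: 4.6
ee_pos: [505.0, -125.8, 349.9]
tool_rot: [-0.0, 0.986, -0.167, -0.001]
force: [0.3, -0.6, -0.9]
grip_width: 21.6
gripper_force: 0.0
t: 4.9
ee_pos: [524.9, -132.8, 378.8]
tool_rot: [0.0, 0.986, -0.167, 0.001]
force: [-0.8, -0.7, -0.5]
grip_width: 44.3
gripper_force: 0.0
[288.27462869 116.86502425] [288.08239117 117.16466629]
```

View pics/w4.png

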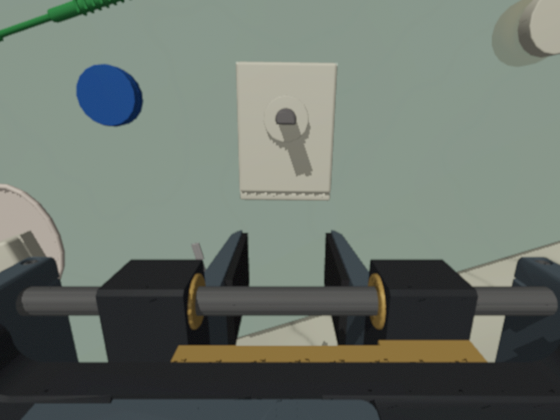

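The drawer looks shut (panel flush at row ~195). The stem top is at (286,117), with the flat towards the drawer at row 124, and the collar is centred at (287,119).

Run:
```python
from h import *
w=optics.read_camera("wrist"); im=w["color"]; g=cv2.cvtColor(im,cv2.COLOR_RGB2GRAY)
hsv=cv2.cvtColor(im,cv2.COLOR_RGB2HSV)
m=((hsv[...,1]<80)&(hsv[...,2]<110)).astype(np.uint8); 
n,l,st,ce=cv2.connectedComponentsWithStats(m[95:145,262:310]); 
for i in range(1,n):
    if st[i,4]>30: print(st[i],ce[i]+[262,95])
print(g[100:130,286].tolist()); print(g[114,270:302].tolist())
# box: edges on rows/cols
for r in (80,100,150,180):
    d=np.diff(g[r].astype(int)); a=230+np.argmax(d[230:250]); b=325+np.argmin(d[325:345]); L=ray(w,a+.5,r,78);M=ray(w,b+.5,r,78); print(r,a,b,((L+M)/2).round(1),np.linalg.norm(L-M).round(1))
print("top edge",[ray(w,u,63.5+ (u-238)*0.02,78).round(1).tolist() for u in (238,337)])
```

```text
[ 14  13  20  16 281] [285.69395018 116.10320285]
[175, 175, 174, 175, 174, 169, 145, 108, 97, 96, 98, 96, 96, 96, 96, 96, 95, 96, 96, 96, 92, 78, 68, 93, 115, 118, 117, 117, 118, 118]
[174, 174, 174, 174, 169, 148, 106, 92, 96, 96, 96, 96, 96, 96, 96, 96, 96, 97, 95, 96, 96, 96, 92, 88, 83, 100, 143, 170, 174, 174, 173, 173]
80 236 334 [ 626.4 -168.3   78. ] 80.8
100 236 333 [ 611.9 -162.7   78. ] 81.3
150 238 330 [ 573.  -148.6   78. ] 80.5
180 239 329 [ 547.9 -139.8   78. ] 80.8
top edge [[651.0, -135.9, 78.0], [623.0, -211.5, 78.0]]
```

```bash
python3 -m inch '[{"tx":-1.9,"ty":-3.5,"tz":0,"rx":0,"ry":0,"rz":0,"gripper":0.4},{"tx":-1.9,"ty":-3.5,"tz":0,"rx":0,"ry":0,"rz":0,"gripper":0.4},{"tx":-1.9,"ty":-3.5,"tz":0,"rx":0,"ry":0,"rz":0,"gripper":0.4},{"tx":-1.9,"ty":-3.5,"tz":0,"rx":0,"ry":0,"rz":0,"gripper":0.4},{"tx":-1.9,"ty":-3.5,"tz":0,"rx":0,"ry":0,"rz":0,"gripper":0.4}]'
python3 -m inch '[{"tx":-1.9,"ty":-3.5,"tz":0,"rx":0,"ry":0,"rz":-8.5,"gripper":0.4},{"tx":-1.4,"ty":-3.8,"tz":0,"rx":0,"ry":0,"rz":-8.5,"gripper":0.4},{"tx":-1,"ty":-3.8,"tz":0,"rx":0,"ry":0,"rz":0,"gripper":0.4},{"tx":0,"ty":0,"tz":0,"rx":0,"ry":0,"rz":0,"gripper":0.4},{"tx":0,"ty":0,"tz":0,"rx":0,"ry":0,"rz":0,"gripper":0.4}]'
python3 - <<'E'
from h import *
w=optics.read_camera("wrist"); im=w["color"][:,:,::-1]
p=proj(w,[561,177,48]); print(p, pose()[1].as_matrix()[:,0].round(3))
u,v=np.clip(p.astype(int),[75,60],[484,359]); np.save("off.npy",[u,v])
cv2.imwrite("pics/w5.png",cv2.resize(im[v-60:v+60,u-75:u+75],None,fx=5,fy=5,interpolation=cv2.INTER_CUBIC)); print(u-75,v-60)
E
```

```text
t: 5.5
ee_pos: [491.9, 65.0, 377.5]
tool_rot: [0.0, 0.986, -0.167, -0.001]
force: [0.4, -0.9, -0.1]
grip_width: 54.8
gripper_force: 0.0
t: 6.0
ee_pos: [470.7, 181.7, 377.6]
tool_rot: [0.0, 1.0, -0.018, -0.001]
force: [1.0, 0.0, 0.2]
grip_width: 54.6
gripper_force: 0.0
[287.04888857 103.54596526] [ 0.999 -0.038 -0.002]
212 43
```

View pics/w5.png

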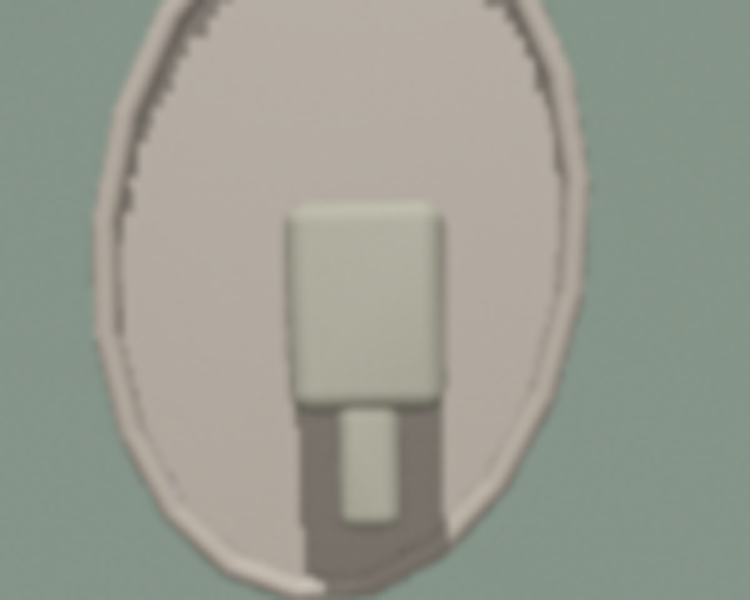

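The crop confirms the white head in the tray: block corners (288,205), (444,205), (440,403), (296,405), with the spout down to (369,520).

Run:
```python
from h import *
w=optics.read_camera("wrist")
f=lambda x,y,z: ray(w,212+x/5-.4,43+y/5-.4,z)
P=[f(*p,48) for p in [(288,205),(444,205),(440,403),(296,405)]]
c=np.mean(P,0); x=(P[0]+P[1]-P[2]-P[3])[:2]; s=f(369.5,520,46)
print(c.round(1),[np.linalg.norm(P[i]-P[i-1]).round(1) for i in range(4)],np.degrees(np.arctan2(x[1],x[0])),s.round(1),np.degrees(np.arctan2(c[1]-s[1],c[0]-s[0])))
d=delta([c[0],c[1],211],-90-1.5); print(d)
st=telemetry.get_state(); print(np.round(st["joints"],2))
```

```text
[561.3 178.1  48. ] [np.float64(35.3), np.float64(28.6), np.float64(34.9), np.float64(27.3)] -1.691565412704984 [522.  179.2  46. ] -1.6012817060856228
(array([ 9.02, -0.12, 16.69]), array([ 0.04,  0.07, -0.75]))
[ 0.25  0.36  1.67 -0.    1.11  1.86]
```

```bash
python3 -m inch '[{"tx":4.5,"ty":0,"tz":0,"rx":0,"ry":0,"rz":-0.7,"gripper":0.4},{"tx":4.5,"ty":-0.1,"tz":3,"rx":0,"ry":0,"rz":0,"gripper":0.4},{"tx":0,"ty":0,"tz":4,"rx":0,"ry":0,"rz":0,"gripper":0.4},{"tx":0,"ty":0,"tz":4,"rx":0,"ry":0,"rz":0,"gripper":0.4},{"tx":0,"ty":0,"tz":3,"rx":0,"ry":0,"rz":0,"gripper":0.4}]'
python3 -m inch '[{"tx":0,"ty":0,"tz":2.1,"rx":0,"ry":0,"rz":0,"gripper":0.4},{"tx":0,"ty":0,"tz":0.6,"rx":0,"ry":0,"rz":0,"gripper":0.4},{"tx":0,"ty":0,"tz":0,"rx":0,"ry":0,"rz":0,"gripper":0.4}]'
python3 -c "
from h import *
print(delta([561.3,178.1,211],-91.6))"
```

```text
t: 6.6
ee_pos: [557.9, 177.5, 238.3]
tool_rot: [0.0, 1.0, -0.014, -0.001]
force: [-0.5, -0.2, 0.2]
grip_width: 54.7
gripper_force: 0.0
t: 6.9
ee_pos: [558.1, 178.3, 213.4]
tool_rot: [0.0, 1.0, -0.014, -0.001]
force: [0.8, 0.6, 0.8]
grip_width: 54.2
gripper_force: 0.0
(array([0.32, 0.01, 0.24]), array([0.02, 0.09, 0.01]))
```

```bash
python3 -m inch '[{"tx":0.3,"ty":0,"tz":0.2,"rx":0,"ry":0,"rz":0,"gripper":0.5},{"tx":0,"ty":0,"tz":0,"rx":0,"ry":0,"rz":0,"gripper":0.6},{"tx":0,"ty":0,"tz":0,"rx":0,"ry":0,"rz":0,"gripper":0.7},{"tx":0,"ty":0,"tz":0,"rx":0,"ry":0,"rz":0,"gripper":0.8},{"tx":0,"ty":0,"tz":0,"rx":0,"ry":0,"rz":0,"gripper":0.9}]' 35
python3 -m inch '[{"tx":0,"ty":0,"tz":0,"rx":0,"ry":0,"rz":0,"gripper":1},{"tx":0,"ty":0,"tz":0,"rx":0,"ry":0,"rz":0,"gripper":1},{"tx":0,"ty":0,"tz":0,"rx":0,"ry":0,"rz":0,"gripper":1}]'
python3 -m inch '[{"tx":0,"ty":0,"tz":-1,"rx":0,"ry":0,"rz":0,"gripper":1},{"tx":0,"ty":0,"tz":-3,"rx":0,"ry":0,"rz":0,"gripper":1},{"tx":0,"ty":0,"tz":-4,"rx":0,"ry":0,"rz":0,"gripper":1},{"tx":0,"ty":0,"tz":-4,"rx":0,"ry":0,"rz":0,"gripper":1},{"tx":0,"ty":0,"tz":-2,"rx":0,"ry":0,"rz":0,"gripper":1}]'
python3 - <<'E'
from h import *
w=optics.read_camera("wrist"); im=w["color"][:,:,::-1]; cv2.imwrite("pics/w6.png",im)
p,R=pose(); print(proj(w,p+R.apply([0,0,172])))
E
```

```text
t: 7.4
ee_pos: [561.3, 179.2, 212.8]
tool_rot: [-0.0, 1.0, -0.013, 0.001]
force: [-0.8, -0.4, 7.8]
grip_width: 30.1
gripper_force: 35.0
t: 7.7
ee_pos: [561.3, 179.2, 212.8]
tool_rot: [-0.0, 1.0, -0.013, 0.001]
force: [-0.5, -1.1, 7.1]
grip_width: 29.9
gripper_force: 35.0
t: 8.2
ee_pos: [561.3, 179.4, 356.2]
tool_rot: [-0.0, 1.0, -0.013, 0.002]
force: [0.2, 0.9, -0.8]
grip_width: 30.1
gripper_force: 35.0
[285.1008717  270.93549578]
```

View pics/w6.png

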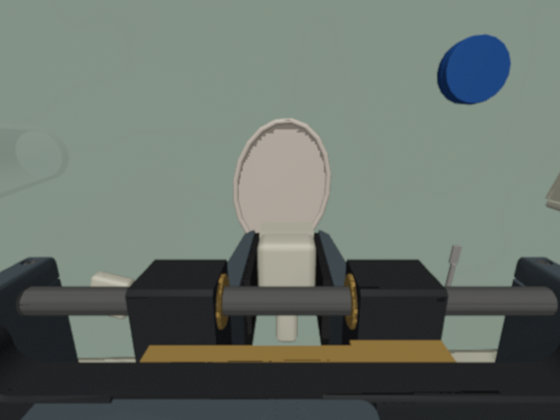

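Head is gripped between the pads: block at (287,262), spout down to (287,340) towards -x, and the tray (285,180) still in place. Carry it over to the stem.

```bash
python3 -m inch '[{"tx":0.6,"ty":3,"tz":0,"rx":0,"ry":0,"rz":0,"gripper":1},{"tx":0.6,"ty":4.2,"tz":0,"rx":0,"ry":0,"rz":0,"gripper":1},{"tx":0.6,"ty":4.2,"tz":0,"rx":0,"ry":0,"rz":0,"gripper":1},{"tx":0.6,"ty":4.2,"tz":0,"rx":0,"ry":0,"rz":0,"gripper":1},{"tx":0.6,"ty":4.2,"tz":0,"rx":0,"ry":0,"rz":0,"gripper":1}]'
python3 -m inch '[{"tx":0.6,"ty":4.2,"tz":0,"rx":0,"ry":0,"rz":0,"gripper":1},{"tx":0.6,"ty":4.2,"tz":0,"rx":0,"ry":0,"rz":0,"gripper":1},{"tx":0.6,"ty":3.5,"tz":0,"rx":0,"ry":0,"rz":0,"gripper":1},{"tx":0,"ty":2,"tz":0,"rx":0,"ry":0,"rz":0,"gripper":1},{"tx":0,"ty":0,"tz":0,"rx":0,"ry":0,"rz":8.5,"gripper":1}]'
python3 -m inch '[{"tx":0,"ty":0,"tz":0,"rx":0,"ry":0,"rz":8.5,"gripper":1},{"tx":0,"ty":0,"tz":0,"rx":0,"ry":0,"rz":1.5,"gripper":1},{"tx":0,"ty":0,"tz":0,"rx":0,"ry":0,"rz":0,"gripper":1}]'
python3 - <<'E'
from h import *
print(delta([599.7,-159.1,320],-110))
w=optics.read_camera("wrist"); g=cv2.cvtColor(w["color"],cv2.COLOR_RGB2GRAY)
p,R=pose()
# where head features should be in the image for a centred head (182.8 below TCP)
for n,q in dict(topback=[19,0,164.8],topfront=[-19,0,164.8],topL=[5,-15,164.8],topR=[5,15,164.8],botback=[19,0,200.8],spoutend=[-41,0,166.8]).items(): print(n,proj(w,p+R.apply(q)).round(1))
print(g[205:345:2,287].tolist()); print(g[252,240:335].tolist())
cv2.imwrite("pics/w7.png",w["color"][:,:,::-1])
E
```

```text
t: 8.75
ee_pos: [585.6, -21.1, 352.6]
tool_rot: [-0.0, 1.0, -0.013, 0.0]
force: [1.1, 0.4, -0.7]
grip_width: 30.0
gripper_force: 35.0
t: 9.25
ee_pos: [599.9, -161.7, 352.3]
tool_rot: [0.0, 0.996, -0.088, 0.0]
force: [0.2, -0.5, -0.0]
grip_width: 29.9
gripper_force: 35.0
t: 9.55
ee_pos: [600.1, -158.7, 352.3]
tool_rot: [-0.0, 0.985, -0.172, 0.0]
force: [0.7, -0.2, -0.3]
grip_width: 29.7
gripper_force: 35.0
(array([-0.02,  0.05,  3.23]), array([-0.  , -0.  ,  0.16]))
topback [284.4 242.7]
topfront [284.6 310.2]
topL [254.7 268.7]
topR [314.2 268.6]
botback [284.8 220.2]
spoutend [284.8 343. ]
[169, 169, 148, 85, 83, 84, 85, 83, 113, 158, 161, 160, 161, 166, 163, 157, 160, 163, 166, 177, 188, 189, 182, 175, 171, 171, 171, 170, 170, 170, 170, 170, 170, 170, 169, 169, 169, 168, 169, 168, 155, 80, 72, 82, 85, 85, 88, 89, 85, 80, 80, 77, 71, 60, 58, 115, 167, 169, 168, 168, 168, 168, 167, 147, 111, 113, 112, 112, 115, 142]
[69, 69, 70, 69, 69, 69, 69, 67, 57, 37, 29, 29, 27, 30, 27, 26, 50, 103, 147, 163, 166, 167, 168, 171, 172, 173, 173, 173, 173, 172, 173, 172, 172, 172, 172, 172, 173, 172, 172, 172, 172, 172, 172, 172, 172, 172, 171, 172, 172, 172, 172, 172, 172, 172, 172, 171, 172, 172, 171, 172, 171, 171, 171, 171, 171, 171, 172, 171, 169, 165, 158, 151, 143, 135, 122, 93, 51, 28, 26, 28, 28, 26, 31, 36, 53, 65, 69, 70, 69, 70, 70, 69, 69, 69, 69]
```

```bash
python3 -m inch '[{"tx":0,"ty":0,"tz":1,"rx":0,"ry":0,"rz":0.1,"gripper":1},{"tx":0,"ty":0,"tz":1,"rx":0,"ry":0,"rz":0,"gripper":1},{"tx":0,"ty":0,"tz":1,"rx":0,"ry":0,"rz":0,"gripper":1},{"tx":0,"ty":0,"tz":0,"rx":0,"ry":0,"rz":0,"gripper":1}]'
python3 -m inch '[{"tx":0,"ty":0,"tz":0.3,"rx":0,"ry":0,"rz":0,"gripper":1},{"tx":0,"ty":0,"tz":0.2,"rx":0,"ry":0,"rz":0,"gripper":1},{"tx":0,"ty":0,"tz":0,"rx":0,"ry":0,"rz":0,"gripper":1},{"tx":0,"ty":0,"tz":0,"rx":0,"ry":0,"rz":0,"gripper":1}]'
python3 -m inch '[{"tx":0,"ty":0,"tz":0.2,"rx":0,"ry":0,"rz":0,"gripper":1},{"tx":0,"ty":0,"tz":0,"rx":0,"ry":0,"rz":0,"gripper":1}]'
python3 -m inch '[{"tx":0,"ty":0,"tz":0.2,"rx":0,"ry":0,"rz":0,"gripper":1},{"tx":0,"ty":0,"tz":0,"rx":0,"ry":0,"rz":0,"gripper":1}]'
```

```text
t: 10.0
ee_pos: [599.7, -158.7, 319.9]
tool_rot: [-0.0, 0.985, -0.174, -0.002]
force: [0.6, 0.1, -0.9]
grip_width: 29.7
gripper_force: 35.0
t: 10.4
ee_pos: [600.2, -159.0, 317.2]
tool_rot: [0.0, 0.985, -0.175, 0.0]
force: [-0.3, 0.4, 0.3]
grip_width: 29.9
gripper_force: 35.0
t: 10.6
ee_pos: [600.1, -158.9, 314.9]
tool_rot: [-0.0, 0.985, -0.175, -0.0]
force: [-0.9, -0.1, -0.9]
grip_width: 29.9
gripper_force: 35.0
t: 10.8
ee_pos: [600.1, -158.9, 312.8]
tool_rot: [-0.0, 0.985, -0.175, -0.0]
force: [-0.3, 0.5, -0.6]
grip_width: 30.0
gripper_force: 35.0
```

4 mm below the unkeyed contact height with no force: the head is going on. Continue.

```bash
python3 -m inch '[{"tx":0,"ty":0,"tz":0.3,"rx":0,"ry":0,"rz":0,"gripper":1},{"tx":0,"ty":0,"tz":0,"rx":0,"ry":0,"rz":0,"gripper":1}]'
python3 -m inch '[{"tx":0,"ty":0,"tz":0.3,"rx":0,"ry":0,"rz":0,"gripper":1},{"tx":0,"ty":0,"tz":0,"rx":0,"ry":0,"rz":0,"gripper":1}]'
python3 -m inch '[{"tx":0,"ty":0,"tz":0.3,"rx":0,"ry":0,"rz":0,"gripper":1},{"tx":0,"ty":0,"tz":0,"rx":0,"ry":0,"rz":0,"gripper":1}]'
python3 -m inch '[{"tx":0,"ty":0,"tz":0.3,"rx":0,"ry":0,"rz":0,"gripper":1},{"tx":0,"ty":0,"tz":0,"rx":0,"ry":0,"rz":0,"gripper":1}]'
```

```text
t: 11.0
ee_pos: [600.1, -158.9, 309.6]
tool_rot: [-0.0, 0.985, -0.175, -0.0]
force: [0.0, 0.2, -0.9]
grip_width: 30.1
gripper_force: 35.0
t: 11.2
ee_pos: [600.1, -158.9, 306.6]
tool_rot: [-0.0, 0.985, -0.175, -0.0]
force: [-0.4, -0.5, 0.4]
grip_width: 30.2
gripper_force: 35.0
t: 11.4
ee_pos: [600.1, -158.9, 303.6]
tool_rot: [-0.0, 0.985, -0.175, -0.0]
force: [-0.0, 0.6, 0.4]
grip_width: 29.8
gripper_force: 35.0
t: 11.6
ee_pos: [600.3, -159.0, 300.8]
tool_rot: [0.0, 0.985, -0.175, 0.0]
force: [0.3, 0.0, -0.4]
grip_width: 30.0
gripper_force: 35.0
```

```bash
python3 -m inch '[{"tx":0,"ty":0,"tz":0.3,"rx":0,"ry":0,"rz":0,"gripper":1},{"tx":0,"ty":0,"tz":0,"rx":0,"ry":0,"rz":0,"gripper":1}]'
python3 -m inch '[{"tx":0,"ty":0,"tz":0.3,"rx":0,"ry":0,"rz":0,"gripper":1},{"tx":0,"ty":0,"tz":0,"rx":0,"ry":0,"rz":0,"gripper":1}]'
python3 -m inch '[{"tx":0,"ty":0,"tz":0.3,"rx":0,"ry":0,"rz":0,"gripper":1},{"tx":0,"ty":0,"tz":0,"rx":0,"ry":0,"rz":0,"gripper":1}]'
python3 -m inch '[{"tx":0,"ty":0,"tz":0.2,"rx":0,"ry":0,"rz":0,"gripper":1},{"tx":0,"ty":0,"tz":0,"rx":0,"ry":0,"rz":0,"gripper":1}]'
```

```text
t: 11.8
ee_pos: [600.3, -159.0, 297.9]
tool_rot: [0.0, 0.985, -0.175, 0.0]
force: [0.5, 0.4, 5.1]
grip_width: 29.7
gripper_force: 35.0
t: 12.0
ee_pos: [600.3, -159.0, 295.0]
tool_rot: [0.0, 0.985, -0.175, 0.0]
force: [-0.5, 0.3, 6.8]
grip_width: 29.5
gripper_force: 35.0
t: 12.2
ee_pos: [600.3, -159.0, 292.2]
tool_rot: [0.0, 0.985, -0.175, 0.0]
force: [-1.5, 0.3, 7.8]
grip_width: 29.8
gripper_force: 35.0
t: 12.4
ee_pos: [600.3, -159.0, 290.3]
tool_rot: [0.0, 0.985, -0.175, 0.0]
force: [-1.3, -0.2, 8.6]
grip_width: 30.1
gripper_force: 35.0
```

```bash
python3 -m inch '[{"tx":0,"ty":0,"tz":0.1,"rx":0,"ry":0,"rz":0,"gripper":1},{"tx":0,"ty":0,"tz":0,"rx":0,"ry":0,"rz":0,"gripper":1}]' 50
python3 -m inch '[{"tx":0,"ty":0,"tz":0.1,"rx":0,"ry":0,"rz":0,"gripper":1},{"tx":0,"ty":0,"tz":0,"rx":0,"ry":0,"rz":0,"gripper":1}]'
python3 -m inch '[{"tx":0,"ty":0,"tz":0.1,"rx":0,"ry":0,"rz":0,"gripper":1},{"tx":0,"ty":0,"tz":0,"rx":0,"ry":0,"rz":0,"gripper":1}]'
```

```text
t: 12.6
ee_pos: [600.3, -159.0, 289.4]
tool_rot: [0.0, 0.985, -0.175, 0.0]
force: [-1.4, 0.7, 9.2]
grip_width: 29.7
gripper_force: 50.0
t: 12.8
ee_pos: [600.3, -159.0, 288.7]
tool_rot: [0.0, 0.985, -0.175, 0.0]
force: [-1.6, 0.3, 11.3]
grip_width: 29.8
gripper_force: 50.0
t: 13.0
ee_pos: [600.3, -159.0, 288.5]
tool_rot: [0.0, 0.985, -0.175, 0.001]
force: [-5.9, 2.0, 23.2]
grip_width: 29.4
gripper_force: 50.0
```

Bottom stop reached (23 N at 288.5, 12 mm below the point where the head seated). One final look.

Run:
```python
from h import *
w=optics.read_camera("wrist")["color"]; t=optics.read_camera("top")["color"]; s=optics.read_camera("scene")["color"]
r=lambda a: cv2.resize(a,(400,300),interpolation=cv2.INTER_AREA)
cv2.imwrite("pics/fin.png",np.vstack([np.hstack([r(w),r(t)]),np.hstack([r(s),r(s[180:285,160:300])])])[:,:,::-1])
x=telemetry.get_state(); print(x["t"],x["force"],x["ee_pos"])
```

```text
13.15 [-6.15174754  1.89005845 24.01801431] [ 600.27634063 -158.98347067  288.50233529]
```

View pics/fin.png

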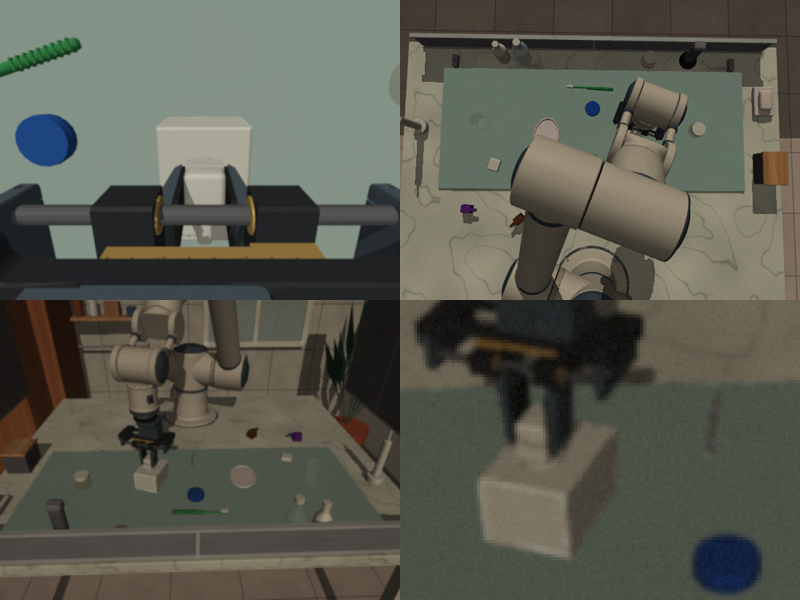

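The head sits on the dispenser (scene crop around (530,430)), held down by the fingers. No drawer sticks out, and the tray, pill box, toothbrush and other things look unmoved.

```bash
python3 -c "
from cell import arm
print(arm.hand_in())"
```

```text
the job is handed in; nothing more can be done
None
```

I handed the job in at about 13 s: drawer pushed shut, head keyed onto the stem with the spout to the drawer side and held at the bottom stop with about 24 N, and no other thing visibly moved in the last pictures.

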